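# Spin the spice turntable and brake it at the serving ledge

### The job

Flick the turntable's small upright knob with a fingertip so that the wheel runs freely anticlockwise (seen from above), no faster than about a turn a second, and let the knob coast past the fixed serving ledge once with nothing touching the wheel. On a later pass, brake it by pressing a fingertip down on the bare rim so that it stops at the first try with the knob facing the ledge, within the ledge's width, then take the finger away. Do not grasp anything, do not touch the tins, do not stop the wheel by its knob, and leave the jars, ramekin and spoon beside it where they are.

Things in the scene. Friction and masses are not known exactly. Their poses are not given: they have to be found in the camera images.
- stand: Fixed stand of the turntable, screwed to the table; origin on the wheel's vertical axis at table height, z up. Its +x axis points from the axis to the middle of the serving ledge. Turned any way at the start; it never moves. Black foot 230 mm across under the wheel; one arm runs along +x under the wheel to the ledge.
- hub (a point): Point on the wheel's axis at the height of the disc's top face (40 mm above the table).
- ledge (a point): Middle of the top face of the serving ledge: a fixed dark steel plate 50 mm wide (along the rim, stand y) and 42 mm deep (stand x), just outside the rim, 194 mm from the axis; its top is level with the disc's top, 40 mm above the table.
- bearing (a joint): Turning angle of the wheel (rad), no end stops; counts up without wrapping as the wheel turns anticlockwise seen from above. 0 and every multiple of 2 pi: knob straight in front of the middle of the ledge. Starts between -5.2 and -1.8, at rest. Free ball bearing: loses about 7 % of its speed plus 0.1 rad/s each second (2 to 3 turns from 2.5 rad/s).
- disc: The wheel: flat pale wooden disc 330 mm across and 14 mm thick, top face 40 mm above the table, about 1.1 kg; origin on the axis at its underside (26 mm above the table), its +x axis points to the knob. Its top is bare from 112 to 163 mm from the axis: brake there; 5 N on it stops 2 rad/s within a few degrees.
- knob: Upright dark steel knob on the disc, 18 mm in diameter and 34 mm high, fixed to the disc 100 mm from the axis; origin at its foot on the disc's top face. Push it sideways to set the wheel going.
- knob_top (a point): Centre of the knob's top, 74 mm above the table.
- tins: Five lidded spice tins (40 mm across, 41 mm high) clipped in a ring round the middle of the disc, all within 63 mm of the axis; they turn with it. Origin on the axis at the disc's top face. Not to be touched.
- spice_jar: Bystander: loose spice jar with black cap, 48 mm across, 105 mm high; origin at its underside.
- shaker: Bystander: loose spice shaker with steel cap, 42 mm across, 90 mm high; origin at its underside.
- ramekin: Bystander: loose white ramekin bowl, 90 mm across, 50 mm high; origin at its underside.
- spoon: Bystander: loose spoon lying on the table; origin under its middle.

How it is judged:
By the outcome, as a careful person would: the job done as asked, in the order asked, and still so for the second after the job is handed in, with the robot touching nothing.
It also fails if it takes over 51 s, if anything falls off the work surface, if the arm or the gripper's body presses on something with over 40 N, if the wrist force passes 120 N, or if a joint passes its speed limit or range.

### The arm

A 6-joint arm with a two-finger parallel gripper is mounted at the origin on the work surface. World frame = base frame: x ahead of the robot, y to its left, z up, the work surface at z = 0. Lengths are in mm, angles in rad, forces in N, time in s.
With the tool pointing down it reaches from about 350 to 875 mm from the base axis. Payload 4.2 kg.
Tool frame: the origin (TCP) lies at the very end of the fingers, on their centre line; the grasp point (between the pads) lies 19 mm behind it; z points along the fingers, y is the line along which they close (so a half turn about z gives the same grasp; the last joint's range is limited). The gripper opens to 85 mm and grips with 20 to 120 N. Pads are 22 mm wide; open, the fingers measure 114 mm over their backs; the gripper's body (76 mm by 85 mm) begins 54 mm behind the grasp point. The pads swing forward as they close: fully open they stand 13 mm farther back than shut.
Start: joints at [-1.034, 0.385, 0.008, 0, -1.194, -0.259], TCP at [171.417, -601.012, 231.312] pointing down, gripper open.
Joint ranges: [-3.14, 3.14], [-1.21, 2.06], [-1.07, 1.41], [-3.16, 2.05], [-2.99, -0.16], [-3.1, 3.1]. Speed limits (rad/s): [2.79, 2.79, 3.14, 3.14, 3.14, 3.14].

### API

Orientations are given as a unit quaternion [x, y, z, w].
In Python, from bench import arm, optics gives the robot as it stands. The module is installed in compiled form; this text tells all that it offers.
- The arm moves only by the tool step_arm, never from a script. Its argument "motion" is a list of rows, each an object with "dr": the turn, a rotation vector about the tool's x, y, z in units of 8 degrees (1.0 is 8 degrees), a list of three; "slide": the shift along the tool's x, y, z in mm, a list of three; "jaw": the finger opening in mm, from 0 to 85.4. A call has exactly 8 rows; each row is the pose to reach, as a shift and turn from the pose commanded when the call began, along the tool's axes at that moment; what a row does not reach only later rows make up. A row lasts 1/8 s, in which the tool goes at most 62.5 mm and 10.7 degrees, less where a joint would pass 70% of its speed; a pose out of reach is approached as far as the arm can. A call with a gripper value outside its range is refused whole. The fingers move at their own pace and stop on an object; the grip force is fixed at half the most. Time passes only in rows, so rows that repeat a pose let the fingers close, or fill a call up. It gives the time, the measured TCP pose, the force, the opening and the grip force at its end, in the units of the state.
- arm.read_state(): the state, without advancing time (a new reading comes with each control period).
- optics.get_image(name): name is "scene" or "top" or "wrist"; returns the picture (420x560x3 uint8, blue, green, red); there is no depth.
- optics.camera_info(name): a dict with "camera_matrix" (3x3 intrinsics, pixels), "k1" (the pictures are not rectified: a ray, as slopes to the right and down, at radius r is drawn at 1 + k1 r^2 times it, then the intrinsics apply), "view" (4x4, takes a point from world to camera coordinates); the wrist camera has in their place "T_tool_cam" (4x4, takes a point from camera to tool coordinates, whose origin is the TCP and whose axes are the flange's). Camera axes: x right, y up, looking along -z (the intrinsics and any distortion apply to the point x, -y, -z); pixel columns grow to the right and rows downward; lengths in mm; the calibration is good to about 2 mm. A picture is of the moment at which its call begins: read the wrist's pose just before it. camera_info takes no time and is no camera call.
- arm.job_done(): hands the job in; it is judged then, once.
The state is a dict: "clock": time; "joints": joint angles; "joint_vel": joint speeds; "joint_efforts": joint torques, N m; "position": TCP position; "ee_rot": TCP orientation; "contact_force": force on the tool from outside, world axes, zero at the start; "wrist_torque": the same for the moment, N m; "gripper_width": finger opening in mm; "grasp_force": force on a finger pad.
Only numpy, scipy, OpenCV 4.12 (cv2) and the standard library are available. Lean on these libraries where they do the work, as an engineer would, in place of code of your own. Each camera call takes 0.05 s, during which the arm holds its last target. There are 200 camera calls.

## Working session

There is one attempt and no reset: what is moved stays moved. The work goes in short steps, Python scripts to look and compute and a tool call to move; the robot and the scene stay as the last step left them, time stands still between calls to the robot, and variables do not carry over. Pictures are saved under pics/ and viewed, at most 10 in all, crops included, and the job is handed in when it is done.

Besides the shell and the picture viewer there is one more tool, called after "Call:" as a command line: name --argument value ..., lists and objects as JSON in quotes. step_arm: Moves the arm, as the interface text tells. Its arguments: {"type":"object","properties":{"motion":{"type":"array","items":{"type":"object","properties":{"dr":{"type":"array","items":{"type":"number"}},"slide":{"type":"array","items":{"type":"number"}},"jaw":{"type":"number"}}}}},"required":["motion"]}

```bash
mkdir -p pics; python3 - <<'E'
from bench import arm, optics
import cv2
for n in("scene","top"):
    cv2.imwrite(f"pics/{n}0.png",optics.get_image(n)); print(n,optics.camera_info(n))
print(optics.camera_info("wrist")); print(arm.read_state())
E
```

```text
scene {'camera_matrix': array([[388.57503383,   0.        , 281.89440493],
       [  0.        , 388.57503383, 212.69115802],
       [  0.        ,   0.        ,   1.        ]]), 'k1': -0.06451724410266867, 'view': array([[-4.17630259e-02,  9.99113825e-01,  5.23581968e-03,
         2.01645453e+01],
       [-7.43384633e-01, -3.45740008e-02,  6.67970004e-01,
         3.67829741e+02],
       [ 6.67559089e-01,  2.40042207e-02,  7.44169779e-01,
        -1.58491514e+03],
       [ 0.00000000e+00,  0.00000000e+00,  0.00000000e+00,
         1.00000000e+00]])}
top {'camera_matrix': array([[475.43441376,   0.        , 274.04947624],
       [  0.        , 475.43441376, 202.39117749],
       [  0.        ,   0.        ,   1.        ]]), 'k1': 0.0536779268118498, 'view': array([[-2.51534398e-02, -9.99680758e-01, -2.38457880e-03,
         7.58156237e+00],
       [ 9.95697809e-01, -2.52658732e-02,  8.91488040e-02,
        -5.62476008e+02],
       [-8.91805925e-02, -1.31920808e-04,  9.96015464e-01,
        -1.38199916e+03],
       [ 0.00000000e+00,  0.00000000e+00,  0.00000000e+00,
         1.0000000
[... 613 characters left out ...]
00,  3.85506934e-01,  6.73624606e-03, -4.20404954e-04,
       -1.19402676e+00, -2.58636321e-01]), 'joint_vel': array([-1.04178440e-03, -1.91394069e-03,  5.18366851e-03,  3.42513605e-03,
       -5.60488023e-04, -6.72441044e-05]), 'joint_efforts': array([ 6.96786683e-04, -3.93318486e+01,  1.88931191e+01,  4.19803530e+00,
       -2.58781351e-03,  9.57758800e-06]), 'position': array([ 171.27103826, -600.51637796,  230.30641856]), 'ee_rot': array([-1.38366721e-01,  9.90380539e-01,  9.98175323e-04, -2.07208894e-04]), 'contact_force': array([ 0.26710486, -0.38610782,  0.75477439]), 'wrist_torque': array([-0.05620041, -0.00411786,  0.03263599]), 'grasp_force': 0.0, 'gripper_width': 85.7411380301002}
```

View pics/top0.png

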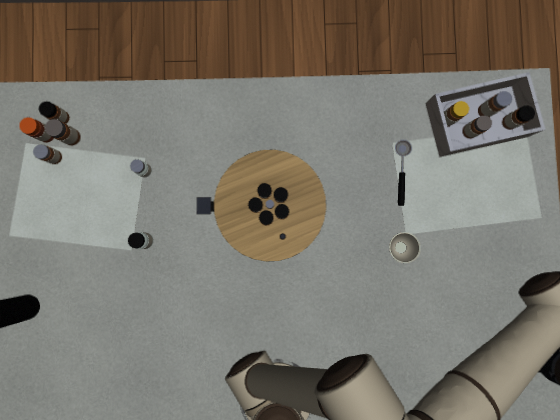

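View pics/scene0.png

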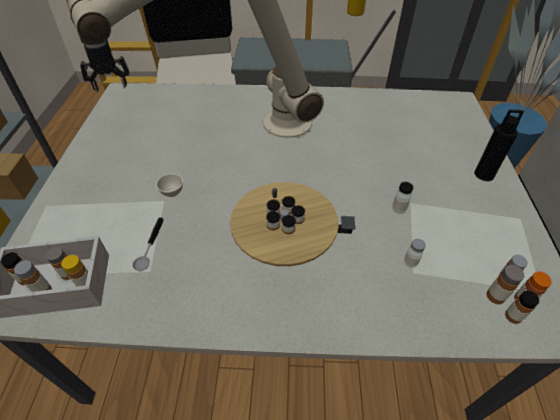

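The top view shows the hub near (270,205), the knob at (283,237) and the ledge at (204,206). The tins are in the middle; the ramekin (404,247), spoon (402,175), shaker (140,168) and jar (138,240) are all well clear. The scene view agrees.

```bash
cat > h.py <<'E'
import numpy as np, cv2, math
from bench import arm, optics
from scipy.spatial.transform import Rotation as Rot
I={n:optics.camera_info(n) for n in("scene","top")}
def cast(n,uv,z):
    c=I[n];K=c["camera_matrix"];a=(np.array(uv)-K[:2,2])/K[0,0];s=a.copy()
    for _ in range(20): s=a/(1+c["k1"]*(s@s))
    V=c["view"];R=V[:3,:3];o=-R.T@V[:3,3];d=R.T@np.array([s[0],-s[1],-1]);return (o+d*(z-o[2])/d[2])
def project(n,p):
    c=I[n];K=c["camera_matrix"];q=c["view"][:3,:3]@np.array(p,float)+c["view"][:3,3];s=np.array([q[0],-q[1]])/-q[2]
    return K[:2,:2]@(s*(1+c["k1"]*(s@s)))+K[:2,2]
def wood(im):
    h=cv2.cvtColor(im,cv2.COLOR_BGR2HSV);m=cv2.inRange(h,(8,50,90),(28,255,255));m[:110]=0
    cs,_=cv2.findContours(m,cv2.RETR_EXTERNAL,cv2.CHAIN_APPROX_NONE);return max(cs,key=cv2.contourArea)
def blob(g,c,r,lim=75):
    m=(g<lim).astype(np.uint8);n,l,st,ce=cv2.connectedComponentsWithStats(m)
    return [(ce[i],st[i,4]) for i in range(1,n) if np.hypot(*(ce[i]-c))<r]
E
python3 - <<'E'
from h import *
im=cv2.imread("pics/top0.png");c=wood(im)[:,0]
P=np.array([cast("top",p.astype(float),40)[:2] for p in c])
(x,y),(a,b),_=cv2.fitEllipse(P.astype(np.float32).reshape(-1,1,2));print("top",x,y,a,b)
im2=cv2.imread("pics/scene0.png");c=wood(im2)[:,0]
P=np.array([cast("scene",p.astype(float),40)[:2] for p in c]);print("scene",cv2.fitEllipse(P.astype(np.float32).reshape(-1,1,2)))
g=cv2.cvtColor(im,cv2.COLOR_BGR2GRAY);H=np.array([x,y])
for ce,s in blob(g,np.array([268,205]),85):
    for z in(40,57,74): p=cast("top",ce,z)[:2]-H; print(ce.round(1),s,z,(p+H).round(1),np.hypot(*p).round(1),np.degrees(math.atan2(p[1],p[0])).round(1))
g=cv2.cvtColor(im2,cv2.COLOR_BGR2GRAY)
for ce,s in blob(g,np.array([290,215]),75):
    for z in(40,57,74): p=cast("scene",ce,z)[:2]-H; print("S",ce.round(1),s,z,(p+H).round(1),np.hypot(*p).round(1),np.degrees(math.atan2(p[1],p[0])).round(1))
E
```

```text
top 555.4176025390625 6.727563858032227 325.14630126953125 325.3017272949219
scene ((1060.8333740234375, -317.7340087890625), (170.95968627929688, 766.8373413085938), 1.7814925909042358)
[264.2 190.4] 186 40 [597.2  21.3] 44.2 19.2
[264.2 190.4] 186 57 [595.2  20.9] 42.2 19.6
[264.2 190.4] 186 74 [593.2  20.6] 40.3 20.1
[280.4 194.6] 183 40 [583.5 -25.9] 43.0 -49.2
[280.4 194.6] 183 57 [581.7 -25.6] 41.7 -50.9
[280.4 194.6] 183 74 [579.9 -25.4] 40.4 -52.6
[204.5 205.1] 270 40 [558.3 196.9] 190.2 89.1
[204.5 205.1] 270 57 [556.8 194.4] 187.7 89.6
[204.5 205.1] 270 74 [555.3 191.9] 185.2 90.0
[255.1 204.5] 181 40 [556.4  48.9] 42.2 88.7
[255.1 204.5] 181 57 [554.9  48.2] 41.5 90.7
[255.1 204.5] 181 74 [553.5  47.5] 40.9 92.7
[281.4 211.2] 174 40 [534.8 -27.6] 40.0 -121.0
[281.4 211.2] 174 57 [533.6 -27.3] 40.4 -122.6
[281.4 211.2] 174 74 [532.4 -27.1] 40.9 -124.2
[270.  207.8] 5 40 [545.6   5.6] 9.9 -173.5
[270.  207.8] 5 57 [544.2   5.5] 11.2 -173.5
[270.  207.8] 5 74 [542.9   5.3] 12.6 -173.5
[265.8 217.3] 174 40 [518.   18.7] 39.3 162.3
[265.8 217.3] 174 57 [517.   18.3] 40.2 163.2

[... 1147 characters left out ...]
.6] 184.9 37.6
S [319.5 254.5] 2 40 [684.2 114.5] 167.9 39.9
S [319.5 254.5] 2 57 [696.5 112.9] 176.6 37.0
S [319.5 254.5] 2 74 [708.9 111.3] 185.7 34.3
S [297.6 262.5] 50 40 [714.2  53. ] 165.4 16.2
S [297.6 262.5] 50 57 [726.   52.5] 176.6 15.0
S [297.6 262.5] 50 74 [737.7  52.1] 187.9 14.0
S [264.5 262. ] 4 40 [716.7 -38.8] 167.6 -15.8
S [264.5 262. ] 4 57 [728.4 -37.5] 178.6 -14.3
S [264.5 262. ] 4 74 [740.1 -36.1] 189.6 -13.1
S [269. 263.] 1 40 [719.5 -26.1] 167.3 -11.3
S [269. 263.] 1 57 [731.1 -25. ] 178.6 -10.2
S [269. 263.] 1 74 [742.8 -23.9] 189.9 -9.3
S [272. 264.] 3 40 [722.4 -17.6] 168.8 -8.3
S [272. 264.] 3 57 [734.  -16.7] 180.1 -7.5
S [272. 264.] 3 74 [745.6 -15.7] 191.5 -6.7
```

```bash
cat >> h.py <<'E'
H=np.array([555.4,6.7]);A=math.radians(-145)
er=np.array([math.cos(A),math.sin(A)]);et=np.array([-er[1],er[0]])
def P(r,s,z): return np.array([*(H+r*er+s*et),z])
def rel(target,yaw=True):
    s=arm.read_state();R=Rot.from_quat(s["ee_rot"])
    T=Rot.from_matrix(np.array([[er[0],-et[0],0],[er[1],-et[1],0],[0,0,-1.]]))
    print("clock",s["clock"],"pos",s["position"].round(1),"F",s["contact_force"].round(1),"jaw",s["gripper_width"],"slide",R.inv().apply(np.array(target)-s["position"]).round(1),
      "dr",((R.inv()*T).as_rotvec(degrees=True)/8).round(2))
E
python3 -c "
from h import *
print(P(230,-20,230)); rel(P(230,-20,230)); rel(P(97,-58,52))"
```

```text
[ 355.52350109 -108.83953947  230.        ]
clock 0.1 pos [ 171.3 -600.5  230.3] F [ 0.3 -0.4  0.8] jaw 85.7411380301002 slide [-312.   422.4    1.1] dr [ 0.01  0.   -2.39]
clock 0.1 pos [ 171.3 -600.5  230.3] F [ 0.3 -0.4  0.8] jaw 85.7411380301002 slide [-425.2  501.4  179.3] dr [ 0.01  0.   -2.39]
```

Call:
step_arm --motion '[{"slide": [-35,48,0],"dr": [0,0,-0.4],"jaw": 0},{"slide": [-71,96,0],"dr": [0,0,-0.8],"jaw": 0},{"slide": [-106,144,0],"dr": [0,0,-1.2],"jaw": 0},{"slide": [-142,192,0],"dr": [0,0,-1.6],"jaw": 0},{"slide": [-178,240,0],"dr": [0,0,-2],"jaw": 0},{"slide": [-213,288,0],"dr": [0,0,-2.4],"jaw": 0},{"slide": [-249,336,0],"dr": [0,0,-2.4],"jaw": 0},{"slide": [-284,384,0],"dr": [0,0,-2.4],"jaw": 0}]'

```text
clock: 1.1
position: [339.3, -152.0, 231.4]
ee_rot: [-0.302, 0.953, -0.0, 0.0]
contact_force: [1.5, 0.2, 0.5]
gripper_width: 0.0
grasp_force: 0.0
```

```bash
python3 -c "
from h import *
rel(P(230,-20,10))"
```

```text
clock 1.1 pos [ 339.3 -152.   231.4] F [1.5 0.2 0.5] jaw 0.002219483840492893 slide [-38.   26.1 221.4] dr [-0.    0.    0.01]
```

Call:
step_arm --motion '[{"slide": [-19,13,45],"dr": [0,0,0],"jaw": 0},{"slide": [-38,26,100],"dr": [0,0,0],"jaw": 0},{"slide": [-38,26,150],"dr": [0,0,0],"jaw": 0},{"slide": [-38,26,190],"dr": [0,0,0],"jaw": 0},{"slide": [-38,26,210],"dr": [0,0,0],"jaw": 0},{"slide": [-38,26,221],"dr": [0,0,0],"jaw": 0},{"slide": [-38,26,221],"dr": [0,0,0],"jaw": 0},{"slide": [-38,26,221],"dr": [0,0,0],"jaw": 0}]'

```text
clock: 2.1
position: [355.7, -110.7, 10.6]
ee_rot: [-0.302, 0.953, -0.0, 0.0]
contact_force: [0.1, -0.7, -0.5]
gripper_width: 0.1
grasp_force: 0.0
```

Call:
step_arm --motion '[{"slide": [0,0,3],"dr": [0,0,0],"jaw": 0},{"slide": [0,0,6],"dr": [0,0,0],"jaw": 0},{"slide": [0,0,9],"dr": [0,0,0],"jaw": 0},{"slide": [0,0,11],"dr": [0,0,0],"jaw": 0},{"slide": [0,0,12],"dr": [0,0,0],"jaw": 0},{"slide": [0,0,12],"dr": [0,0,0],"jaw": 0},{"slide": [0,0,12],"dr": [0,0,0],"jaw": 0},{"slide": [0,0,12],"dr": [0,0,0],"jaw": 0}]'

```text
clock: 3.1
position: [355.3, -110.8, -0.1]
ee_rot: [-0.302, 0.953, -0.0, 0.0]
contact_force: [-5.2, 3.1, 28.7]
gripper_width: 0.1
grasp_force: 14.3
```

Call:
step_arm --motion '[{"slide": [0,5,-40],"dr": [0,0,0],"jaw": 0},{"slide": [0,20,-80],"dr": [0,0,0],"jaw": 0},{"slide": [-30,38,-95],"dr": [0,0,0],"jaw": 0},{"slide": [-80,38,-95],"dr": [0,0,0],"jaw": 0},{"slide": [-120,38,-80],"dr": [0,0,0],"jaw": 0},{"slide": [-133,38,-66],"dr": [0,0,0],"jaw": 0},{"slide": [-133,38,-66],"dr": [0,0,0],"jaw": 0},{"slide": [-133,38,-66],"dr": [0,0,0],"jaw": 0}]'

```text
clock: 4.1
position: [441.5, -3.5, 64.4]
ee_rot: [-0.302, 0.953, -0.0, -0.0]
contact_force: [0.6, 0.4, 0.2]
gripper_width: 0.0
grasp_force: 0.0
```

```bash
python3 -c "
from h import *
rel(P(97,-58,52))
im=optics.get_image('wrist');cv2.imwrite('pics/w1.png',im)"
```

```text
clock 4.1 pos [441.5  -3.5  64.4] F [0.6 0.4 0.2] jaw 0.04208359871061548 slide [-2.2  1.1 12.4] dr [ 0.   -0.01  0.01]
```

View pics/w1.png

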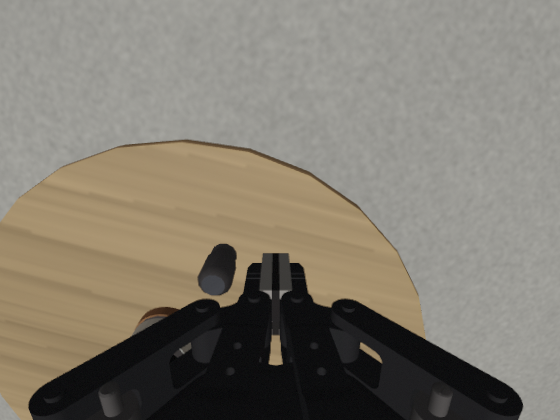

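Fingertips at (275,260), knob at (220,265) just ahead of them on the push side, as computed. Now the flick.

Call:
step_arm --motion '[{"slide": [-2,1,7],"dr": [0,0,0],"jaw": 0},{"slide": [-2,0,7],"dr": [0,0,0],"jaw": 0},{"slide": [-2,-7,7],"dr": [0,0,0],"jaw": 0},{"slide": [-2,-21,7],"dr": [0,0,0],"jaw": 0},{"slide": [-2,-43,7],"dr": [0,0,0],"jaw": 0},{"slide": [-2,-73,7],"dr": [0,0,0],"jaw": 0},{"slide": [0,-74,5],"dr": [0,0,0],"jaw": 0},{"slide": [15,-70,-20],"dr": [0,0,0],"jaw": 0}]'

```text
clock: 5.15
position: [469.5, -69.8, 83.2]
ee_rot: [-0.301, 0.954, 0.0, -0.002]
contact_force: [-0.3, -1.0, 0.6]
gripper_width: 0.0
grasp_force: 0.0
```

```bash
cat >> h.py <<'E'
LED=math.radians(89.4)
def track(n=4):
    T=[];B=[]
    for _ in range(n):
        t=arm.read_state()["clock"];im=optics.get_image("top");g=cv2.cvtColor(im,cv2.COLOR_BGR2GRAY)
        m=(g<75).astype(np.uint8);k,l,st,ce=cv2.connectedComponentsWithStats(m)
        best=None
        for i in range(1,k):
            p=cast("top",ce[i],57)[:2]-H;r=np.hypot(*p)
            if 10<st[i,4]<60 and abs(r-99.5)<6: best=(math.atan2(p[1],p[0])-LED,r)
        print(round(t,3),None if best is None else np.round(best,3))
        if best: T.append(t);B.append(best[0])
    cv2.imwrite("pics/last.png",im)
    if len(T)>1:
        B=np.unwrap(B);w,b=np.polyfit(np.array(T)-T[-1],B,1);b%=2*math.pi
        print("fit t",T[-1],"bearing",b,"w",w)
        from scipy.integrate import solve_ivp
        s=solve_ivp(lambda t,y:[y[1],-.07*y[1]-.1],[0,20],[b,w],max_step=.02);
        for j in(1,2,3):
            i=np.argmax(s.y[0]>2*math.pi*j)
            if i: print("pass",j,"at clock",T[-1]+s.t[i],"w",s.y[1][i])
E
python3 -c "
from h import *
track(4); rel(P(140,10,60))"
```

```text
5.15 [-2.997 99.705]
5.2 [ -2.86  100.591]
5.25 [-2.724 99.999]
5.3 [-2.596 99.882]
fit t 5.3 bearing 3.6897075915238884 w 2.6774679179488943
pass 1 at clock 6.34 w 2.3891696279339985
pass 2 at clock 9.479999999999999 w 1.6358503581002943
pass 3 at clock 15.179999999999879 w 0.6276270953102279
clock 5.35 pos [470.3 -69.   84.6] F [ 0.5 -0.6  0.3] jaw 0.3238944885355734 slide [26.9  3.3 24.6] dr [-0.    0.01  0.01]
```

Call:
step_arm --motion '[{"slide": [10,1,0],"dr": [0,0,0],"jaw": 0},{"slide": [27,3,10],"dr": [0,0,0],"jaw": 0},{"slide": [27,3,20],"dr": [0,0,0],"jaw": 0},{"slide": [27,3,28],"dr": [0,0,0],"jaw": 0},{"slide": [27,3,32],"dr": [0,0,0],"jaw": 0},{"slide": [27,3,34],"dr": [0,0,0],"jaw": 0},{"slide": [27,3,34],"dr": [0,0,0],"jaw": 0},{"slide": [27,3,34],"dr": [0,0,0],"jaw": 0}]'

```text
clock: 6.35
position: [446.7, -82.0, 50.5]
ee_rot: [-0.302, 0.953, -0.0, 0.0]
contact_force: [-0.4, 0.1, 0.7]
gripper_width: -0.2
grasp_force: 0.0
```

```bash
python3 -c "
from h import *
track(5); rel(P(140,10,40))"
```

```text
6.35 [-2.60000e-02  1.00912e+02]
6.4 [8.70000e-02 1.00393e+02]
6.45 [  0.202 100.277]
6.5 [  0.317 100.252]
6.55 [  0.428 100.167]
fit t 6.55 bearing 0.429357759086031 w 2.2771675847309574
pass 1 at clock 9.630000000000003 w 1.5584678907725515
pass 2 at clock 16.049999999999887 w 0.47719204655969916
clock 6.6 pos [446.5 -82.1  50.5] F [0.4 0.2 0.7] jaw -0.11658336157060947 slide [-0.1  0.3 10.5] dr [-0.    0.    0.01]
```

Call:
step_arm --motion '[{"slide": [0,0,2],"dr": [0,0,0],"jaw": 0},{"slide": [0,0,4],"dr": [0,0,0],"jaw": 0},{"slide": [0,0,5],"dr": [0,0,0],"jaw": 0},{"slide": [0,0,5],"dr": [0,0,0],"jaw": 0},{"slide": [0,0,5],"dr": [0,0,0],"jaw": 0},{"slide": [0,0,5],"dr": [0,0,0],"jaw": 0},{"slide": [0,0,5],"dr": [0,0,0],"jaw": 0},{"slide": [0,0,5],"dr": [0,0,0],"jaw": 0}]'

```text
clock: 7.6
position: [446.5, -82.1, 45.3]
ee_rot: [-0.302, 0.953, -0.0, 0.0]
contact_force: [0.4, 0.4, -0.9]
gripper_width: -0.1
grasp_force: 0.0
```

```bash
python3 -c "
from h import *
track(12); rel(P(140,10,40))"
```

```text
7.6 None
7.65 [-3.533 99.752]
7.7 [-3.441 99.978]
7.75 [ -3.347 100.055]
7.8 [ -3.25  100.184]
7.85 [ -3.154 100.427]
7.9 [ -3.059 100.113]
7.95 [ -2.966 100.022]
8.0 [-2.873 99.525]
8.05 [-2.783 99.817]
8.1 [ -2.687 100.492]
8.15 [ -2.599 100.295]
fit t 8.15 bearing 3.6894184137406727 w 1.8763517420757618
pass 1 at clock 9.670000000000002 w 1.542769157132662
pass 2 at clock 16.289999999999914 w 0.4408205383851449
clock 8.2 pos [446.4 -82.1  45.3] F [ 0.3 -1.   0.1] jaw 0.5558185278758666 slide [-0.2  0.2  5.3] dr [ 0.   -0.    0.01]
```

Call:
step_arm --motion '[{"slide": [0,0,1],"dr": [0,0,0],"jaw": 0},{"slide": [0,0,2],"dr": [0,0,0],"jaw": 0},{"slide": [0,0,2],"dr": [0,0,0],"jaw": 0},{"slide": [0,0,2],"dr": [0,0,0],"jaw": 0},{"slide": [0,0,2],"dr": [0,0,0],"jaw": 0},{"slide": [0,0,2],"dr": [0,0,0],"jaw": 0},{"slide": [0,0,2],"dr": [0,0,0],"jaw": 0},{"slide": [0,0,2],"dr": [0,0,0],"jaw": 0}]'

```text
clock: 9.2
position: [446.5, -82.1, 43.3]
ee_rot: [-0.302, 0.953, -0.0, 0.0]
contact_force: [-0.7, -1.2, 0.1]
gripper_width: -0.0
grasp_force: 0.0
```

```bash
python3 -c "
from h import *
track(5); rel(P(140,10,40))"
```

```text
9.2 [ -0.822 100.79 ]
9.25 [ -0.75  100.966]
9.3 [ -0.676 100.068]
9.35 [ -0.596 100.639]
9.4 [ -0.525 100.532]
fit t 9.4 bearing 5.7592579143173595 w 1.4972278339587717
pass 1 at clock 9.76 w 1.4244189376426075
clock 9.45 pos [446.5 -82.1  43.3] F [-0.  -0.6  0.4] jaw 0.3190064852962678 slide [-0.2  0.3  3.3] dr [0.   0.   0.01]
```

Call:
step_arm --motion '[{"slide": [0,0,0],"dr": [0,0,0],"jaw": 0},{"slide": [0,0,2.5],"dr": [0,0,0],"jaw": 0},{"slide": [0,0,5],"dr": [0,0,0],"jaw": 0},{"slide": [0,0,5],"dr": [0,0,0],"jaw": 0},{"slide": [0,0,5],"dr": [0,0,0],"jaw": 0},{"slide": [0,0,5],"dr": [0,0,0],"jaw": 0},{"slide": [0,0,5],"dr": [0,0,0],"jaw": 0},{"slide": [0,0,5],"dr": [0,0,0],"jaw": 0}]'

```text
clock: 10.45
position: [447.2, -82.6, 40.0]
ee_rot: [-0.302, 0.953, -0.001, 0.0]
contact_force: [-3.4, -2.1, 14.6]
gripper_width: 0.1
grasp_force: 7.4
```

```bash
python3 -c "
from h import *
track(4); rel(P(140,10,40))"
```

```text
10.45 [-1.40000e-02  1.00935e+02]
10.5 [-1.40000e-02  1.00935e+02]
10.55 [-1.40000e-02  1.00935e+02]
10.6 [-1.40000e-02  1.00935e+02]
fit t 10.6 bearing 6.269261129770381 w -8.339890088495401e-18
clock 10.65 pos [447.2 -82.6  40. ] F [-3.  -3.1 15.3] jaw 0.3325774656638954 slide [ 0.1  1.1 -0. ] dr [-0.01  0.    0.02]
```

Stopped at about −0.8°. Lift off.

Call:
step_arm --motion '[{"slide": [0,0,-0.6],"dr": [0,0,0],"jaw": 0},{"slide": [0,0,-1.2],"dr": [0,0,0],"jaw": 0},{"slide": [0,0,-6],"dr": [0,0,0],"jaw": 0},{"slide": [0,0,-25],"dr": [0,0,0],"jaw": 0},{"slide": [0,0,-60],"dr": [0,0,0],"jaw": 0},{"slide": [0,0,-90],"dr": [0,0,0],"jaw": 0},{"slide": [0,0,-100],"dr": [0,0,0],"jaw": 0},{"slide": [0,0,-100],"dr": [0,0,0],"jaw": 0}]'

```text
clock: 11.65
position: [446.4, -82.0, 138.3]
ee_rot: [-0.302, 0.953, 0.0, 0.0]
contact_force: [-0.1, 0.6, 0.1]
gripper_width: 0.0
grasp_force: 0.0
```

```bash
python3 -c "
from h import *
track(8); print(arm.read_state()['contact_force'])"
```

```text
11.65 [-2.60000e-02  1.00912e+02]
11.7 [-2.60000e-02  1.00912e+02]
11.75 [-2.60000e-02  1.00912e+02]
11.8 [-2.60000e-02  1.00912e+02]
11.85 [-2.60000e-02  1.00912e+02]
11.9 [-2.60000e-02  1.00912e+02]
11.95 [-2.60000e-02  1.00912e+02]
12.0 [-2.60000e-02  1.00912e+02]
fit t 12.0 bearing 6.257061273867995 w 2.5398381671625304e-17
[-0.37370198  0.40449507  0.46623155]
```

View pics/last.png

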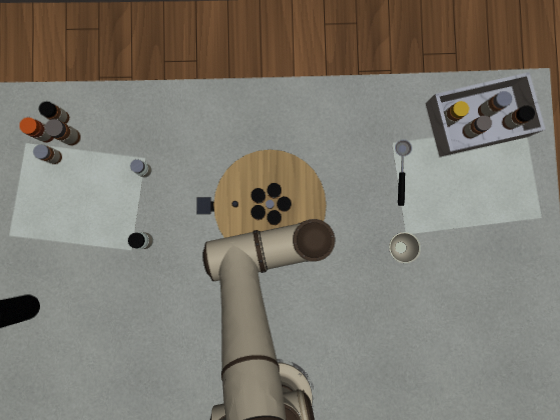

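The wheel is at rest with the knob at (235,204), facing the ledge at (204,206). The jars, ramekin and spoon haven't moved, and the finger is clear of the wheel.

```bash
python3 -c "
from bench import arm
print(arm.job_done())"
```

```text
the job is handed in; nothing more can be done
None
```

The job is handed in at about 12 s: the wheel was flicked anticlockwise at about 2.7 rad/s and coasted freely past the ledge once, then was braked on the rim at the first try on the next pass, stopping with the knob about 1.5° (roughly 3 mm) short of the ledge's middle and the finger lifted clear.

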